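# Fish the spirit level out of the toolbox well

### The job

The spirit level lies in the bottom of the toolbox, under its two trays, and one tray is riveted in. Lift out the loose tray by its middle rib, keeping it level, and seat it squarely on top of the riveted tray; then tilt the spirit level up by its uncovered end, draw it out slantwise from under the riveted tray, and finish still holding it steady in the gripper, the whole of it up in the air well above the stacked trays. Leave the other things on the bench alone.

Things in the scene. Friction and masses are not known exactly. Their poses are not given: they have to be found in the camera images.
- toolbox: Open aluminium toolbox fixed on the bench, outside 258 (x) x 418 (y) x 140 mm high. Origin: centre of its underside, on the bench; x to its hinge side (lid thrown back there, below the rim), y along its length, z up. Walls and floor 4 mm: inside 250 x 410 mm, inner floor z = 4, rim z = 140. Two equal trays fill its mouth, flush with the rim: riveted one on the +y half, loose one on the -y half.
- open_half (a point): Centre, in the rim plane, of the mouth that is open once the loose tray is out (toolbox y = -99, z = 140 mm): 250 mm wide in x, toolbox y = -205 (end wall) to +7 (edge of riveted tray). Only small brackets under the trays, 3 mm thick, top at z = 94, stick 20 mm out of the long walls near y = -183, -20 and 25.
- fixed_tray (a point): Centre of the riveted tray in its rim plane (toolbox y = +105, z = 140 mm), axes as the toolbox. Same size and rib as the loose tray, contents below its rib; covers toolbox y = +7 to +203, underside (from y = +13 on) at z = 94, 90 mm above the inner floor. With the loose tray seated on it, that tray's origin is 6 mm below this point and its rim 40 mm above it.
- loose_tray: Loose sheet tray, 240 (x) x 196 (y) x 46 mm high, 0.3-0.65 kg, small parts fixed along its long sides. Origin: centre of underside; axes as toolbox. Grip rib 12 mm thick along y through its middle, z = 9 (tray floor) to 38, with 70 mm free beside it: pinch mid-rib from above, closing along x. The lowest 6 mm is a foot stepped in 6 mm all round that drops inside the riveted tray's rim, 3 mm play.
- level: Aluminium spirit level, a bar 340 mm long (y), 40 wide (x), 20 thick (z), 0.2-0.42 kg. Lies flat and loose on the toolbox's inner floor, along toolbox y near its middle line, its +y end deep under the riveted tray. Origin: middle of its underside. Pinch it from above across the 40 mm width, towards the near end. Longer than the open part of the mouth, even cornerwise.
- level_near_end (a point): Centre of the level's -y end face, under the loose tray: the end that is uncovered when this tray is gone.
- level_far_end (a point): Centre of the level's +y end face, under the riveted tray.
- mug: White ceramic mug, 82 mm across, 95 mm high, standing on the bench left (+y) of the toolbox. Origin: centre of its underside. Leave alone.
- hammer: Green plastic hammer, 300 mm long, lying on the bench left of the toolbox. Leave alone.
- hex_set: Stainless folding hex key set, 110 x 32 x 24 mm, one key out, on the bench right (-y) of the toolbox. Leave alone.
- clamp: Red spring clamp, about 160 x 100 x 22 mm, lying on the bench right of the toolbox. Leave alone.

How it is judged:
On the way, in this order (a step that is already met when the one before it is completed fails the run):
1. the loose tray sits squarely on the riveted tray, let go (horizontal distance between loose_tray and fixed_tray below 0.007 m and z of loose_tray in the frame of fixed_tray between -0.01 and -0.003 m and angle between the y axis of loose_tray and the y axis of toolbox, either way round below 0.05 rad and contact force between the fingers and loose_tray below 0.2 N), for 0.2 s.
2. the level is tilted: its near end out above the rim, its far end still down in the well under the riveted tray (z of level_near_end in the frame of toolbox above 0.14 m and z of level_far_end in the frame of toolbox below 0.094 m), for 0.1 s.
At the end, for the whole second after the job is handed in: The level is held still (under 0.03 m/s) in the fingers, both its ends more than 195 mm above the bench (the stacked trays reach 180 mm), touching neither toolbox nor tray; the loose tray sits on the riveted one within 7 mm and 0.05 rad, its foot inside the lower rim (4 mm in height either way) (height (world z) of each of level_near_end, level_far_end above 0.195 m and contact force between the fingers and level above 2 N and linear speed of level below 0.03 m/s and contact force between level and toolbox below 0.1 N and contact force between level and loose_tray below 0.1 N and horizontal distance between loose_tray and fixed_tray below 0.007 m and z of loose_tray in the frame of fixed_tray between -0.01 and -0.003 m and angle between the y axis of loose_tray and the y axis of toolbox, either way round below 0.05 rad); the arm keeps its last pose, push and grip.
It fails at once if the loose tray is tipped more than 30 degrees (angle between loose_tray's own z axis and vertical above 0.52 rad).
It fails at once if a bystander is shifted by more than 20 mm (distance of any of mug, hammer, hex_set, clamp from where it was at the start of the episode above 0.02 m).
It also fails if it takes over 54 s, if anything falls off the work surface, if the arm or the gripper's body presses on something with over 40 N, if the wrist force passes 120 N, or if a joint passes its speed limit or range.

### The arm

A 6-joint arm with a two-finger parallel gripper is mounted at the origin on the work surface. World frame = base frame: x ahead of the robot, y to its left, z up, the work surface at z = 0. Lengths are in m, angles in rad, forces in N, time in s.
With the tool pointing down it reaches from about 0.275 to 0.775 m from the base axis. Payload 14.6 kg.
Tool frame: the origin (TCP) lies midway between the tips of the shut fingers; the grasp point (between the pads) lies robot.tcp_to_grasp behind it (robot.tcp_to_grasp is the distance from the TCP to the grasp point, in m); z points along the fingers, y is the line along which they close (so a half turn about z gives the same grasp; the last joint's range is limited). The gripper opens to 85 mm and grips with 20 to 120 N. Pads are 22 mm wide; open, the fingers measure 114 mm over their backs; the gripper's body (76 mm by 85 mm) begins 54 mm behind the grasp point. The pads swing forward as they close: fully open they stand 13 mm farther back than shut.
Start: joints at [1.188, 0.263, -0.048, 1.259, 0, 1.415], TCP at [0.119, 0.511, 0.231] pointing down, gripper open.
Joint ranges: [-2.65, 2.65], [-0.89, 1.7], [-1.18, 1.37], [-2.13, 2.11], [-1.35, 1.29], [-3.14, 3.14]. Speed limits (rad/s): [1.89, 1.89, 2.57, 2.79, 3.14, 3.14].

### API

Orientations are given as a rotation vector (axis times angle).
In Python, from plant import robot, hand, imaging, workorder gives the robot as it stands. Calls block until the motion is done:
- robot.move_ptp(position, orientation): joint-space move of the TCP to a pose.
- robot.servo_line(position, speed=0.15, rotation=None, guard=None): straight line of the TCP; rotation=None keeps the orientation; speed is the mean speed in m/s. With guard (N) it stops when the force on the tool has changed by that much, and returns True; else False.
- robot.goto_joints(angles): joint-space move.
- hand.command_gripper(opening, effort=None): opening from 0.0 (shut) to 1.0 (fully open); effort is the grip in N (None keeps the last); returns when the fingers have stopped.
- robot.hold(seconds).
- robot.solve_ik(position, orientation): joint angles nearest the present ones, or None.
- imaging.get_image(name): name is "side" or "top" or "wrist"; returns a dict with "image" (400x640x3 uint8, red, green, blue), "camera_matrix" (3x3 intrinsics, pixels), "origin" and "orientation" of the camera in the world. Camera axes: x right, y up, looking along -z (the intrinsics and any distortion apply to the point x, -y, -z); pixel columns grow to the right and rows downward; lengths in m; the calibration is good to about 2 mm. A picture is of the moment at which its call begins. There is no depth.
A pose or a line that the arm cannot do raises robot.MotionError and nothing moves.
- workorder.close_job(): hands the job in; it is judged then, once.
Readings, each from a call of its own:
- robot.current_t(): time.
- robot.current_qpos(): joint angles.
- robot.current_joint_velocities(): joint speeds.
- robot.current_effort(): joint torques, N m.
- robot.current_ee_pos(): TCP position.
- robot.current_eef_rot(): TCP orientation.
- robot.current_contact_force(): force on the tool from outside, world axes, zero at the start.
- robot.current_wrist_torque(): the same for the moment, N m.
- robot.current_grip_width(): opening from 0.0 (shut) to 1.0 (fully open).
- robot.current_finger_force(): force on a finger pad.
Only numpy, scipy, OpenCV 4.12 (cv2) and the standard library are available. Lean on these libraries where they do the work, as an engineer would, in place of code of your own. Each camera call takes 0.05 s, during which the arm holds its last target. There are 200 camera calls.

## Working session

There is one attempt and no reset: what is moved stays moved. The work goes in short steps, each a Python script; the robot and the scene stay as the last script left them, time stands still between calls to the robot, and variables do not carry over. Pictures are saved under pics/ and viewed, at most 10 in all, crops included, and the job is handed in when it is done.

```bash
mkdir -p pics; ls; cat > h.py <<'E'
import numpy as np, cv2
from scipy.spatial.transform import Rotation as R
from plant import robot, hand, imaging, workorder
def shot(name, fn=None):
    d=imaging.get_image(name)
    if fn: cv2.imwrite('pics/'+fn+'.png', d['image'][:,:,::-1])
    return d
def rot(d):
    o=np.array(d['orientation'],float)
    return o if o.shape==(3,3) else R.from_rotvec(o).as_matrix()
def ray(d,u,v):
    x,y=cv2.undistortPoints(np.array([[[u,v]]],float),np.array(d['camera_matrix']),np.array(d['distortion'],float) if 'distortion' in d else None)[0,0]
    return np.array(d['origin']), rot(d)@np.array([x,-y,-1])
def onplane(d,u,v,z):
    o,r=ray(d,u,v); return o+r*(z-o[2])/r[2]
def proj(d,p):
    c=rot(d).T@(np.array(p)-d['origin']); k=np.array(d['camera_matrix'])@np.array([c[0],-c[1],-c[2]]); return k[:2]/k[2]
def tri(obs):
    A=0;b=0
    for d,u,v in obs:
        o,r=ray(d,u,v); r/=np.linalg.norm(r); P=np.eye(3)-np.outer(r,r); A=A+P; b=b+P@o
    return np.linalg.solve(A,b)
E
python3 - <<'E'
from h import *
for n in ('top','side'):
    d=shot(n,n+'0'); print(n,d.keys(),d['camera_matrix'],d['origin'],d['orientation'])
print(robot.tcp_to_grasp,robot.current_eef_rot(),robot.current_t())
E
```

```text
pics
top dict_keys(['image', 'camera_matrix', 'origin', 'orientation']) [[401.25485296   0.         325.79686368]
 [  0.         401.25485296 202.05752918]
 [  0.           0.           1.        ]] [0.21580904 0.02027822 1.27715193] [ 0.16991422 -0.15591855 -1.53398648]
side dict_keys(['image', 'camera_matrix', 'origin', 'orientation']) [[446.76393272   0.         322.24607519]
 [  0.         446.76393272 200.31455607]
 [  0.           0.           1.        ]] [ 0.19810835 -1.02923486  0.97255469] [ 0.91307969 -0.12361181 -0.23188767]
0.0187 [-3.56991125e-01 -3.12096576e+00  1.50535721e-03] 0.1
```

View pics/top0.png

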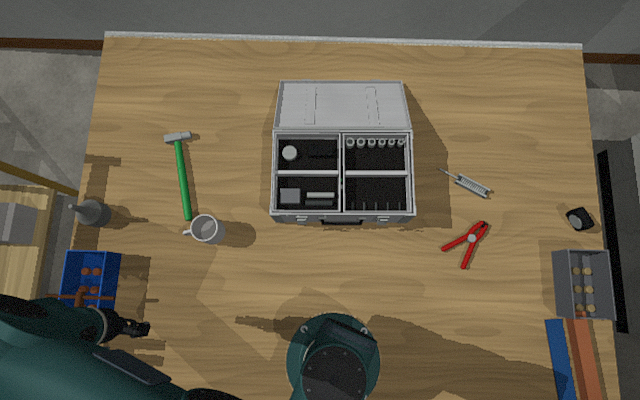

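View pics/side0.png

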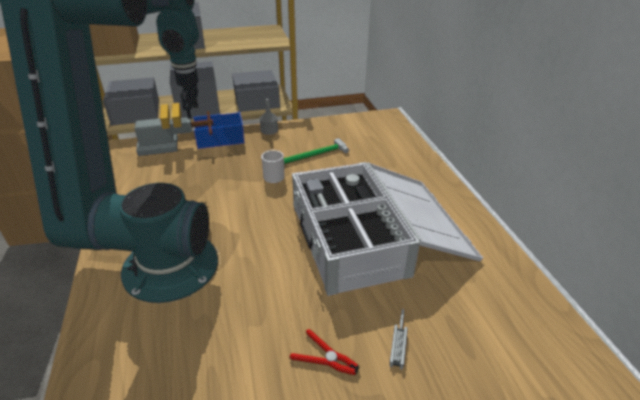

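The top view shows the toolbox with its mouth at about (272–415, 130–215). The loose tray is the right half and its rib runs from (343,172) to (410,174). In the side view the loose tray is the nearer half. I'll enlarge both to find corners.

```bash
python3 - <<'E'
import cv2,numpy as np
a=cv2.imread('pics/top0.png')[120:235,260:425]; b=cv2.imread('pics/side0.png')[155:295,285:425]
a=cv2.resize(a,None,fx=4.8,fy=4.8,interpolation=cv2.INTER_CUBIC)
print(a.shape); cv2.imwrite('pics/ca.png',a)
b=cv2.resize(b,None,fx=4.2,fy=4.2,interpolation=cv2.INTER_CUBIC); cv2.imwrite('pics/cb.png',b)
E
```

```text
(552, 792, 3)
```

View pics/ca.png

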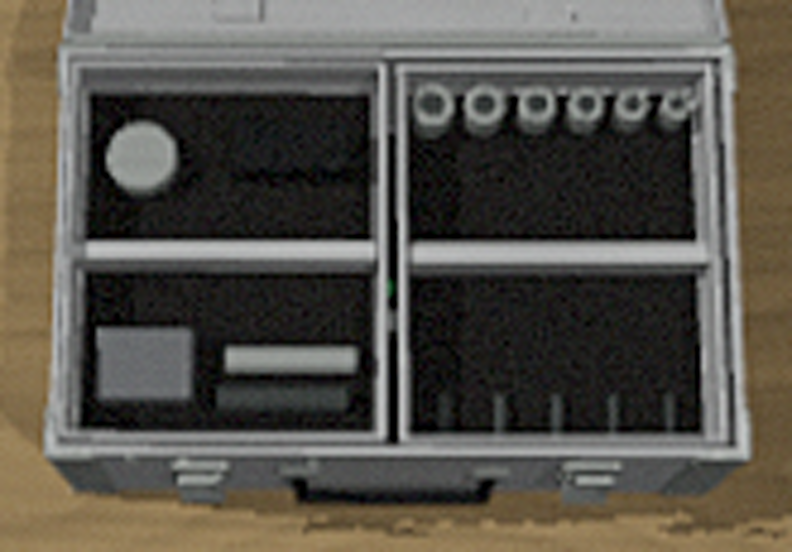

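View pics/cb.png

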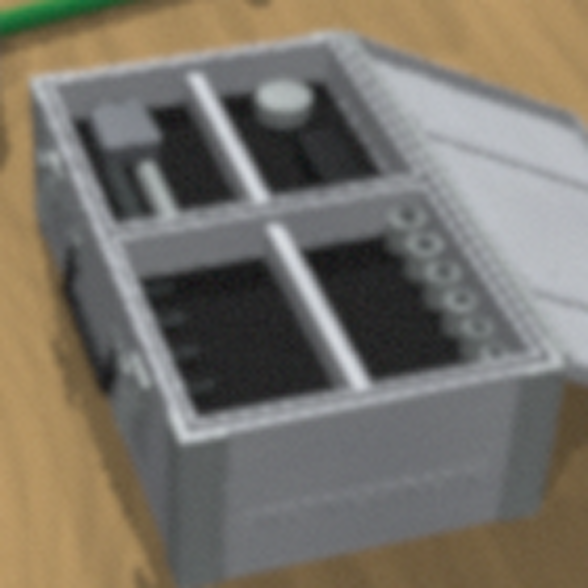

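The corners are clear in both crops. Next I'll triangulate them and fit the box pose.

```bash
cat > fit.py <<'E'
from h import *
from scipy.optimize import least_squares
def fit(obs,freez=True):
    # obs: (d,u,v,local xyz)
    def f(p):
        Rz=R.from_euler('z',p[2]).as_matrix()
        return np.concatenate([proj(d,Rz@np.array(l)+[p[0],p[1],p[3] if freez else 0])-[u,v] for d,u,v,l in obs])
    s=least_squares(f,[.5,0,0,0],loss='soft_l1'); return s.x,s.fun.reshape(-1,2)
E
python3 - <<'E'
from fit import *
t=shot('top');s=shot('side')
T=lambda x,y:((x+.5)/4.8-.5+260,(y+.5)/4.8-.5+120)
S=lambda x,y:((x+.5)/4.2-.5+285,(y+.5)/4.2-.5+155)
L=[(.129,.209,.14),(.129,-.209,.14),(-.129,-.209,.14),(-.129,.209,.14)]
tc=[T(62,47),T(732,47),T(748,455),T(45,452)]
sc=[S(340,35),S(562,357),S(180,437),S(33,80)]
for a,b in zip(tc,sc): print(tri([(t,*a),(s,*b)]).round(4))
obs=[(t,*a,l) for a,l in zip(tc,L)]+[(s,*a,l) for a,l in zip(sc,L)]
p,r=fit(obs);print(p.round(4),r.round(1).tolist())
print('rib',[tri([(t,*T(*a)),(s,*S(*b))]).round(4) for a,b in (((410,253),(276,225)),((708,255),(362,385)))])
c,sn=np.cos(p[2]),np.sin(p[2])
print('exp tray centre',p[0]+.099*sn,p[1]-.099*c)
c,w=np.array(p[:2]),robot.current_ee_pos()
w=shot('wrist');print(w['origin'],w['orientation'],w['camera_matrix'],robot.current_ee_pos())
E
```

```text
[0.6783 0.2026 0.135 ]
[ 0.6863 -0.2173  0.1455]
[ 0.4274 -0.224   0.142 ]
[0.4186 0.1975 0.1356]
[ 0.5522 -0.0113  0.0253  0.0007] [[0.3, -0.4], [-0.4, 0.1], [-0.3, -0.4], [0.8, -0.5], [-0.7, -0.9], [-0.7, 1.4], [0.3, 0.2], [-0.4, -0.7]]
rib [array([ 0.5525, -0.02  ,  0.1292]), array([ 0.5538, -0.2026,  0.1373])]
exp tray centre 0.5547247863894824 -0.11021888206212951
[0.03909988 0.52944465 0.3719079 ] [-0.27281021 -0.21710724  1.33120208] [[350.18205548   0.         316.09347946]
 [  0.         350.18205548 200.65676607]
 [  0.           0.           1.        ]] [0.11851378 0.51132782 0.23108493]
```

Corner heights come out at 0.135–0.146 (0.140 expected) and the fit residuals are about 1 px. Now I'll go over the loose tray and refine with two wrist views.

```bash
cat >> h.py <<'E'
def down(yaw, sgn=1, tilt=0):
    """tool y along sgn * box x; tool z down"""
    bx=np.array([np.cos(yaw),np.sin(yaw),0])*sgn; z=np.array([0,0,-1.]); x=np.cross(bx,z)
    return R.from_matrix(np.column_stack([x,bx,z])).as_rotvec()
E
python3 - <<'E'
from h import *
yaw=.0253
for sg in (1,-1):
    for P in ((.555,-.11,.35),(.55,.094,.35)): print(sg,robot.solve_ik(P,down(yaw,sg)))
sg=min((1,-1),key=lambda s:abs(robot.solve_ik((.555,-.11,.38),down(yaw,s))[5]))
print(sg)
robot.move_ptp((.555,-.09,.40),down(yaw,sg)); robot.hold(.3)
a=shot('wrist','w1'); robot.servo_line((.555,-.17,.40),.2);robot.hold(.3); b=shot('wrist','w2')
import pickle; pickle.dump((a,b),open('w.pkl','wb'))
for d in(a,b): print(d['origin'],proj(d,(.5547,-.110,.132)))
cv2.imwrite('pics/w12.png',cv2.resize(np.vstack([a['image'],b['image']])[:,:,::-1],None,fx=.75,fy=.75))
print(robot.current_t(),robot.current_contact_force())
E
```

```text
1 [-0.33967438  0.33789153  0.3809873   1.6138921   0.          1.20582195]
1 [0.02322871 0.32259287 0.35783748 1.60604094 0.         1.56872504]
-1 [-0.33967438  0.33789153  0.3809873   1.6138921   0.         -1.93577071]
-1 [ 0.02322871  0.32259287  0.35783748  1.60604094  0.         -1.57286762]
1
[ 0.55291455 -0.00858975  0.54088197] [315.07376733 172.96161706]
[ 0.55283318 -0.0881209   0.54109934] [316.82141714 104.25307268]
4.1917 [ 0.12938349  0.45952049 -0.18937341]
```

View pics/w12.png

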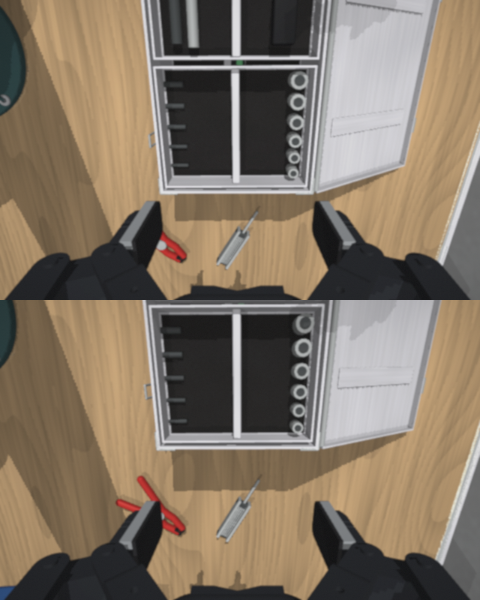

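The wrist views show the loose tray. Its rib is near column 315 of the full image, the prediction lands on it, and the seam between the trays is near rows 75–90 of w1. I'll extract the edges subpixel.

```bash
python3 - <<'E'
from h import *
import pickle
a,b=pickle.load(open('w.pkl','rb'))
for d,rows in((a,range(105,235,5)),(b,range(35,165,5))):
    g=cv2.cvtColor(d['image'],cv2.COLOR_RGB2GRAY).astype(float)
    pts=[]
    for r in rows:
        w=g[r-1:r+2,295:336].mean(0); w=np.clip(w-90,0,None); pts.append(((w*np.arange(295,336)).sum()/w.sum(),r))
    W=np.array([onplane(d,*p,.132) for p in pts]); k=np.polyfit(W[:,1],W[:,0],1)
    print('rib yaw',-np.arctan(k[0]),'x at y=-.11',np.polyval(k,-.11),'res',np.abs(W[:,0]-np.polyval(k,W[:,1])).max())
    u0=np.array([proj(d,(W[0,0],y,.132))[0] for y in(-.02,-.2)]);print(u0)
    # wall profile across x at mid tray
    r=rows[len(rows)//2]; print('row',r,[(c,int(v)) for c,v in zip(range(190,236,1),g[r-2:r+3,190:236].mean(0))]); print([(c,int(v)) for c,v in zip(range(400,436,1),g[r-2:r+3,400:436].mean(0))])
g=cv2.cvtColor(a['image'],cv2.COLOR_RGB2GRAY).astype(float)
p=g[:,255:285].mean(1)
for r in list(range(68,100))+list(range(228,262)): print(r,int(p[r]),onplane(a,270,r,.14)[1].round(4),end=' | ')
c=np.vstack([a['image'][60:130,190:440],a['image'][225:270,190:440]])[:,:,::-1]
cv2.imwrite('pics/seam.png',cv2.resize(c,None,fx=3.2,fy=3.2,interpolation=cv2.INTER_CUBIC))
E
```

```text
rib yaw 0.033446719427515925 x at y=-.11 0.553340535856528 res 0.00017734456403117882
[313.51264966 310.12819785]
row 170 [(190, 161), (191, 159), (192, 158), (193, 159), (194, 163), (195, 167), (196, 168), (197, 166), (198, 162), (199, 158), (200, 155), (201, 152), (202, 150), (203, 150), (204, 161), (205, 188), (206, 216), (207, 222), (208, 207), (209, 165), (210, 126), (211, 136), (212, 181), (213, 209), (214, 195), (215, 151), (216, 111), (217, 99), (218, 100), (219, 100), (220, 100), (221, 100), (222, 97), (223, 89), (224, 81), (225, 74), (226, 66), (227, 61), (228, 59), (229, 59), (230, 59), (231, 63), (232, 65), (233, 68), (234, 68), (235, 68)]
[(400, 146), (401, 133), (402, 125), (403, 133), (404, 143), (405, 135), (406, 112), (407, 98), (408, 96), (409, 96), (410, 96), (411, 98), (412, 121), (413, 168), (414, 204), (415, 199), (416, 160), (417, 115), (418, 96), (419, 102), (420, 133), (421, 183), (422, 219), (423, 221), (424, 195), (425, 148), (426, 129), (427, 146), (428, 165), (429, 177), (430, 180), (431, 176), (432, 172), (433, 181), (434, 198), (435, 207)]
rib yaw 0.032
[... 1486 characters left out ...]
 94 53 -0.0205 | 95 31 -0.0216 | 96 29 -0.0226 | 97 30 -0.0237 | 98 30 -0.0247 | 99 30 -0.0258 | 228 36 -0.1795 | 229 36 -0.1808 | 230 36 -0.1822 | 231 35 -0.1835 | 232 48 -0.1849 | 233 102 -0.1862 | 234 158 -0.1876 | 235 182 -0.189 | 236 178 -0.1903 | 237 171 -0.1917 | 238 168 -0.193 | 239 167 -0.1944 | 240 166 -0.1958 | 241 167 -0.1972 | 242 168 -0.1985 | 243 168 -0.1999 | 244 167 -0.2013 | 245 167 -0.2027 | 246 170 -0.2041 | 247 189 -0.2055 | 248 215 -0.2069 | 249 209 -0.2083 | 250 160 -0.2097 | 251 118 -0.2111 | 252 131 -0.2125 | 253 158 -0.2139 | 254 183 -0.2153 | 255 211 -0.2167 | 256 218 -0.2181 | 257 196 -0.2196 | 258 150 -0.221 | 259 114 -0.2224 | 260 105 -0.2238 | 261 105 -0.2253 |
```

View pics/seam.png

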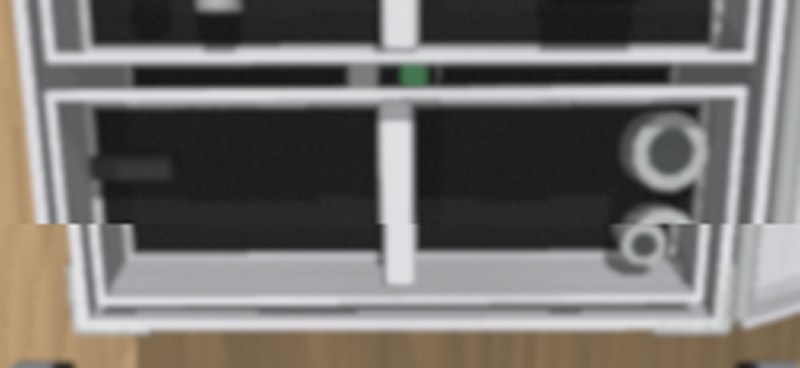

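The seam crop shows a gap of about 7 mm between the trays, with the fixed tray's edge at row 80 and the loose tray's at 86.8. The level's green vial is visible through the gap. Both rims and ribs are sharp. Now one wrist view over the riveted tray, to get the tray-to-tray offset and a height check.

```bash
python3 - <<'E'
from h import *
import pickle
a,b=pickle.load(open('w.pkl','rb'))
robot.servo_line((.553,.10,.40),.25); robot.hold(.3); c=shot('wrist','w3')
pickle.dump((a,b,c),open('w.pkl','wb'))
yaw=.033
def ribfit(d,y0,y1):
    g=cv2.cvtColor(d['image'],cv2.COLOR_RGB2GRAY).astype(float); P=[]
    for y in np.linspace(y0,y1,25):
        u,v=proj(d,(.553-.033*(y+.11),y,.132)); r=int(round(v))
        cc=np.arange(int(u)-18,int(u)+19); w=np.clip(g[r,cc]-110,0,None); P.append(onplane(d,(w*cc).sum()/w.sum(),r,.132))
    P=np.array(P); k=np.polyfit(P[:,1],P[:,0],1,w=np.ones(len(P))); r=P[:,0]-np.polyval(k,P[:,1]); return k,np.abs(r).max()
for d,y0,y1 in((a,-.18,-.04),(b,-.18,-.04),(a,.01,.06),(c,.02,.18)): print('rib',y0,ribfit(d,y0,y1))
# edges along y at box x offset -45 mm, from sampling gray on line at z=.14
def prof(d,off,y0,y1,z=.14,wd=8):
    g=cv2.cvtColor(d['image'],cv2.COLOR_RGB2GRAY).astype(np.float32); ys=np.arange(y0,y1,.0005); out=0
    for o in np.linspace(-.004*wd/2,.004*wd/2,wd):
        q=np.array([proj(d,(.553-.033*(y-yaw*(off+o)+.11)+off+o,y+yaw*(off+o),z)) for y in ys],np.float32)
        out=out+cv2.remap(g,q[:,:1],q[:,1:],cv2.INTER_LINEAR)[:,0]
    out/=wd
    m=out>130; e=np.flatnonzero(m[1:]!=m[:-1]); return [(round(float(ys[i]),4),'+' if m[i+1] else '-') for i in e]
for off in(-.05,.05):
    print(off,'a',prof(a,off,-.23,.005)); print(off,'b',prof(b,off,-.23,-.08)); print(off,'c',prof(c,off,-.03,.24))
def profx(d,y,z=.14):
    g=cv2.cvtColor(d['image'],cv2.COLOR_RGB2GRAY).astype(np.float32); xs=np.arange(-.14,.14,.0005); out=0
    for o in np.linspace(-.01,.01,8):
        q=np.array([proj(d,(.553-.033*(y+o+.11)+x,y+o+yaw*x,z)) for x in xs],np.float32); out=out+cv2.remap(g,q[:,:1],q[:,1:],cv2.INTER_LINEAR)[:,0]
    out/=8; m=out>150; e=np.flatnonzero(m[1:]!=m[:-1]); return [round(float(xs[i])*1e3,1) for i in e if abs(xs[i])>.105]
for d,y in((a,-.11),(a,-.05),(b,-.15),(a,.03),(c,.05),(c,.09),(c,.13)): print('x',y,profx(d,y))
print(robot.current_t())
E
```

```text
rib -0.18 (array([-0.03375888,  0.54962041]), np.float64(0.00019851854245200862))
rib -0.18 (array([-0.032383  ,  0.54963773]), np.float64(0.00011021821804846343))
rib 0.01 (array([-0.02701958,  0.55131051]), np.float64(1.3942546109202425e-05))
rib 0.02 (array([-0.02783256,  0.5516051 ]), np.float64(0.00011256975764328825))
-0.05 a [(-0.22, '+'), (-0.211, '-'), (-0.209, '+'), (-0.1855, '-'), (-0.0175, '+'), (-0.012, '-'), (-0.0045, '+'), (0.001, '-')]
-0.05 b [(-0.2205, '+'), (-0.2125, '-'), (-0.209, '+'), (-0.1925, '-')]
-0.05 c [(-0.0155, '+'), (-0.008, '-'), (-0.0045, '+'), (0.018, '-'), (0.186, '+')]
0.05 a [(-0.221, '+'), (-0.211, '-'), (-0.209, '+'), (-0.1855, '-'), (-0.0175, '+'), (-0.012, '-'), (-0.0045, '+'), (0.0005, '-')]
0.05 b [(-0.221, '+'), (-0.2135, '-'), (-0.209, '+'), (-0.1925, '-')]
0.05 c [(-0.0155, '+'), (-0.0075, '-'), (-0.0045, '+'), (0.0165, '-'), (0.14, '+'), (0.1605, '-'), (0.1855, '+')]
x -0.11 [-134.5, -129.0, -122.5, -120.0, -115.5, 116.0, 120.0, 125.0, 130.5, 133.0]
x -0.05 [-132.0, -131.0, -122.5, -120.0, -115.5, 116.0, 120.0, 125.5, 130.5, 133.5]
x -0.15 [-137.5, -129.5, -123.0, -120.0, -116.0, 116.0, 120.0, 124.5, 130.0, 133.0]
x 0.03 [-130.0, -128.5, -122.0, -118.0, -114.0, 118.0, 121.5, 126.0, 130.5, 135.0]
x 0.05 [-121.5, -118.0, -113.5, 108.0, 109.0, 117.5, 122.5, 125.5, 131.5, 133.5]
x 0.09 [-121.0, -118.0, -113.5, 118.0, 122.5, 126.0, 131.5, 134.0]
x 0.13 [-121.0, -117.5, -113.0, 108.0, 109.5, 118.5, 122.5, 126.0, 132.0, 134.0]
5.775
```

Measured so far:
- **Loose tray:** centre (.5533, −.1107), yaw .033.
- **Riveted tray:** centre (.5489, .0937), yaw .028. This agrees with the two-camera fit of the box, and edge heights are consistent with z=.14.

Next I'll grasp the rib and lift.

```bash
python3 - <<'E'
from h import *
o=down(.033)
robot.move_ptp((.5533,-.1107,.22),o)
hand.command_gripper(.8,100)
print(robot.servo_line((.5533,-.1107,.107),.1,guard=15),robot.current_ee_pos(),robot.current_contact_force())
hand.command_gripper(0,100)
f0=robot.current_contact_force();print('grip',robot.current_grip_width(),robot.current_finger_force(),robot.current_ee_pos())
robot.servo_line((.5533,-.1107,.127),.04);print(robot.current_contact_force()-f0)
robot.servo_line((.5533,-.1107,.222),.12)
robot.hold(.2);print('grip',robot.current_grip_width(),robot.current_finger_force(),robot.current_contact_force()-f0,robot.current_wrist_torque())
robot.servo_line((.5489,.0937,.222),.13,rotation=down(.028)); robot.hold(.3)
w=shot('wrist');s=shot('side')
c=np.vstack([cv2.resize(w['image'],(480,300)),cv2.resize(s['image'][90:290,250:490],(360,300)) if 0 else cv2.resize(s['image'][110:300,230:534],(480,300))])
cv2.imwrite('pics/held.png',c[:,:,::-1]);print(robot.current_t(),robot.current_ee_pos())
E
```

```text
False [ 0.55359242 -0.11080602  0.10750155] [ 0.02254692 -0.26401104  0.92375139]
grip 0.11369420984036072 98.45701217651367 [ 0.55344152 -0.11073712  0.10738937]
[  1.01657646  -0.7755899  -10.60198264]
grip 0.11843943978633406 97.57319927215576 [  1.19623537  -1.35045922 -10.87148424] [-0.00775175  0.07058752 -0.00111629]
12.9333 [0.54890813 0.09358588 0.22201794]
```

View pics/held.png

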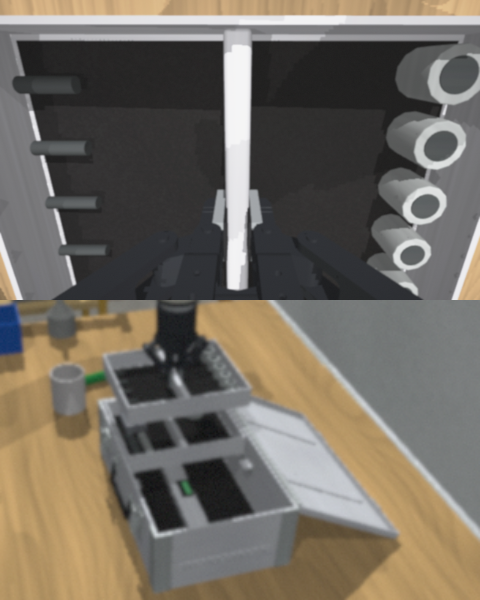

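The tray is held level and sits square in the wrist view, and the open well shows the level with its green vial. Lowering it onto the riveted tray.

```bash
python3 - <<'E'
from h import *
robot.servo_line((.5489,.0937,.160),.12)
f0=robot.current_contact_force()
print(robot.servo_line((.5489,.0937,.1455),.04,guard=8),robot.current_ee_pos(),robot.current_contact_force()-f0)
hand.command_gripper(.8); robot.hold(.2)
robot.servo_line((.5489,.0937,.25),.15)
robot.move_ptp((.549,-.02,.42),down(.028)); robot.hold(.25)   # camera ~ y +.06
w=shot('wrist','p1'); robot.servo_line((.549,-.15,.42),.2); robot.hold(.25); v=shot('wrist','p2')
import pickle; pickle.dump((w,v),open('p.pkl','wb'))
c=np.vstack([w['image'],v['image']]); cv2.imwrite('pics/placed.png',cv2.resize(c,None,fx=.75,fy=.75)[:,:,::-1])
print(robot.current_t())
E
```

```text
True [0.54920576 0.09372286 0.14738595] [-2.57267306 -0.70213058 13.03541505]
17.8333
```

View pics/placed.png

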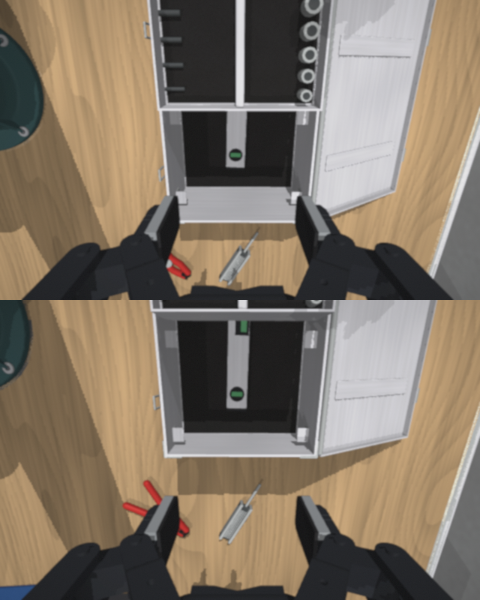

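The tray is seated, with contact at z .1474 against .147 expected. The level's near end shows at about (235,167)/.75 in p1 and (236,108)/.75 in p2. I'll measure it.

```bash
python3 - <<'E'
from h import *
import pickle
w,v=pickle.load(open('p.pkl','rb'))
cs=[]
for d,r0,r1 in((w,150,250),(v,40,160)):
    g=cv2.cvtColor(d['image'],cv2.COLOR_RGB2GRAY)
    m=np.zeros_like(g); m[r0:r1,285:345]=(g[r0:r1,285:345]>95)
    m[:, :285]=0
    n,l,st,ce=cv2.connectedComponentsWithStats(cv2.morphologyEx(m,cv2.MORPH_CLOSE,np.ones((9,9))))
    i=1+np.argmax(st[1:,4]); print(st[1:])
    ys,xs=np.nonzero(l==i)
    rows=[]
    for r in range(r0+5,int(st[i,1]+st[i,3])-4):
        c=xs[ys==r]
        if len(c): rows.append((onplane(d,c.min()-.5,r,.024),onplane(d,c.max()+.5,r,.024)))
    rows=np.array(rows); mid=rows.mean(1); k=np.polyfit(mid[:,1],mid[:,0],1)
    print('width',np.median(rows[:,1,0]-rows[:,0,0]),'mid x(y)',k,'y range',mid[[0,-1],1])
    p=g[:,300:325].mean(1) ; e=range(int(st[i,1]+st[i,3])-8,int(st[i,1]+st[i,3])+8)
    print([(r,int(p[r]),onplane(d,312,r,.024)[1].round(4)) for r in e])
    cs.append((d,st[i],ce[i]))
# loose tray rim near edge & rib at new place
g=cv2.cvtColor(w['image'],cv2.COLOR_RGB2GRAY).astype(float)
P=[]
for r in range(10,125,5):
    cc=np.arange(303,337); q=np.clip(g[r,cc]-110,0,None); P.append(onplane(w,(q*cc).sum()/q.sum(),r,.172))
P=np.array(P);k=np.polyfit(P[:,1],P[:,0],1);print('tray rib x at .0937',np.polyval(k,.0937),'yaw',-k[0])
p=g[:,255:285].mean(1);print([(r,int(p[r]),onplane(w,270,r,.18)[1].round(4)) for r in range(132,150)])
E
```

```text
[[ 301  150   28   74 1884]
 [ 285  249   60    1   60]]
width 0.04084842155778223 mid x(y) [0.00093448 0.54820792] y range [-0.04251598 -0.14878886]
[(216, 151, np.float64(-0.1436)), (217, 153, np.float64(-0.1453)), (218, 153, np.float64(-0.1471)), (219, 154, np.float64(-0.1488)), (220, 155, np.float64(-0.1506)), (221, 150, np.float64(-0.1524)), (222, 128, np.float64(-0.1541)), (223, 88, np.float64(-0.1559)), (224, 49, np.float64(-0.1577)), (225, 32, np.float64(-0.1595)), (226, 28, np.float64(-0.1613)), (227, 27, np.float64(-0.163)), (228, 26, np.float64(-0.1648)), (229, 27, np.float64(-0.1666)), (230, 26, np.float64(-0.1684)), (231, 27, np.float64(-0.1702))]
[[ 302   40   30  105 2862]]
width 0.040432960337044965 mid x(y) [-0.00187595  0.54782003] y range [-0.01618903 -0.14946837]
[(137, 147, np.float64(-0.145)), (138, 147, np.float64(-0.1466)), (139, 147, np.float64(-0.1481)), (140, 147, np.float64(-0.1496)), (141, 147, np.float64(-0.1511)), (142, 146, np.float64(-0.1527)), (143, 133, np.float64(-0.1542)), (144, 98, np.float64(-0.1557)), (145, 57, np.float64(-0.1573)), (146, 35, np.float64(-0.1588)), (147, 30, np.float64(-0.1603)), (148, 27, np.float64(-0.1619)), (149, 26, np.float64(-0.1634)), (150, 25, np.float64(-0.165)), (151, 25, np.float64(-0.1665)), (152, 25, np.float64(-0.1681))]
tray rib x at .0937 0.5493764887839886 yaw 0.028780541218585
[(132, 37, np.float64(0.0113)), (133, 36, np.float64(0.0103)), (134, 36, np.float64(0.0092)), (135, 46, np.float64(0.0081)), (136, 93, np.float64(0.007)), (137, 150, np.float64(0.006)), (138, 187, np.float64(0.0049)), (139, 194, np.float64(0.0038)), (140, 183, np.float64(0.0027)), (141, 172, np.float64(0.0017)), (142, 170, np.float64(0.0006)), (143, 175, np.float64(-0.0005)), (144, 194, np.float64(-0.0016)), (145, 218, np.float64(-0.0027)), (146, 216, np.float64(-0.0038)), (147, 170, np.float64(-0.0049)), (148, 103, np.float64(-0.0059)), (149, 50, np.float64(-0.007))]
```

The tray sits within about 1 mm of the riveted tray's centre with yaw .029. Both views put the level's near end at (.548, −.1558) with yaw ≈0, which is width 40 mm and consistent with z=.024. Next I'll plan the extraction, check IK for the whole path, then grasp and tilt.

```bash
cat > lev.py <<'E'
from h import *
PHI=np.radians(10); OFF=-.0113     # world y = box y + OFF
def tool(th): return (R.from_euler('x',PHI-th)*R.from_rotvec(down(0.))).as_rotvec()
def axes(th): return np.array([-np.cos(th),np.sin(th)]),np.array([np.sin(th),np.cos(th)])
def tcp(th,yf,zf,rel,x):   # rel: (along d from far bottom corner, along n)
    d,n=axes(th); p=np.array([yf+OFF,zf])+rel[0]*d+rel[1]*n; return np.array([x,*p])
W=[(0,195.5,4),(5,188,7),(10,180,9),(15,174,9),(20,168,9),(22.5,148,9),(25,120,9),(30,100,10),(30,40,44.6),(30,-20,79.3),(30,-40,165),(28,-50,270)]
def wp(i): a=W[i]; return np.radians(a[0]),a[1]/1e3,a[2]/1e3
E
python3 - <<'E'
from lev import *
import json
for w in W:   # clearances (mm): top surface below (13,94); near-end bottom
    t=np.radians(w[0]);d,n=axes(t); N=np.array(w[1:])+340*d
    print(w,'margin',round((94-(w[2]+(w[1]-13)*np.tan(t)+20/np.cos(t)))*np.cos(t),1),'N',N.round(0))
x=.5481; rel=(.300,.002)
q=[robot.solve_ik(tcp(*wp(i),rel,x),tool(wp(i)[0])) for i in range(len(W))]
assert all(k is not None for k in q)
print(np.round([q[0],q[7],q[-2],q[-1]],2))
o=tool(0); p0=np.array([x,-.116,.006]); back=R.from_rotvec(o).apply([0,0,-1])
robot.move_ptp(p0+.2*back,o)
hand.command_gripper(.8,120)
robot.servo_line(p0+.03*back,.15)
print(robot.servo_line(p0,.04,guard=10),robot.current_ee_pos(),robot.current_contact_force())
hand.command_gripper(0,120); robot.hold(.2)
p=robot.current_ee_pos(); print('grip',robot.current_grip_width(),robot.current_finger_force(),p,robot.current_contact_force())
rel=(-(p[1]-OFF-.1955), p[2]-.004); json.dump([*rel,float(p[0])],open('rel.json','w'))
f0=robot.current_contact_force()
for i in range(1,6):
    robot.servo_line(tcp(*wp(i),rel,p[0]),.07,rotation=tool(wp(i)[0]))
    print(i,(robot.current_contact_force()-f0).round(1),round(robot.current_grip_width(),3),robot.current_wrist_torque().round(2))
robot.hold(.2); s=shot('side')
cv2.imwrite('pics/tilt.png',cv2.resize(s['image'][90:310,220:500],None,fx=2.5,fy=2.5,interpolation=cv2.INTER_CUBIC)[:,:,::-1]);print(robot.current_t())
E
```

```text
(0, 195.5, 4) margin 70.0 N [-144.    4.]
(5, 188, 7) margin 51.4 N [-151.   37.]
(10, 180, 9) margin 34.7 N [-155.   68.]
(15, 174, 9) margin 20.4 N [-154.   97.]
(20, 168, 9) margin 6.9 N [-151.  125.]
(22.5, 148, 9) margin 6.9 N [-166.  139.]
(25, 120, 9) margin 11.8 N [-188.  153.]
(30, 100, 10) margin 9.2 N [-194.  180.]
(30, 40, 44.6) margin 9.3 N [-254.  215.]
(30, -20, 79.3) margin 9.2 N [-314.  249.]
(30, -40, 165) margin -55.0 N [-334.  335.]
(28, -50, 270) margin -145.8 N [-350.  430.]
[[-0.44  0.52 -0.31  0.82  0.16  1.13]
 [-0.28  0.33 -0.2   0.95 -0.34  1.28]
 [-0.51  0.32  0.22  1.29 -0.3   1.04]
 [-0.54  0.38  0.58  1.6  -0.27  1.  ]]
False [ 0.54823418 -0.11607578  0.00615816] [ 0.49869286 -0.88470874 -0.32194606]
grip 0.4384238007481779 121.68040037155151 [ 0.54828048 -0.11621478  0.00679322] [-2.80911696 -0.35863818 11.03108749]
1 [  2.9   0.5 -14.7] 0.433 [-0.49  0.   -0.01]
2 [  2.8  -0.2 -14.8] 0.438 [-0.36 -0.01 -0.02]
3 [  3.3   1.2 -14.1] 0.435 [-0.26  0.02 -0.02]
4 [  2.2  -0.5 -14.2] 0.435 [-0.08 -0.03 -0.02]
5 [  2.8   0.3 -13.7] 0.436 [-0.01  0.02 -0.01]
24.5417
```

View pics/tilt.png

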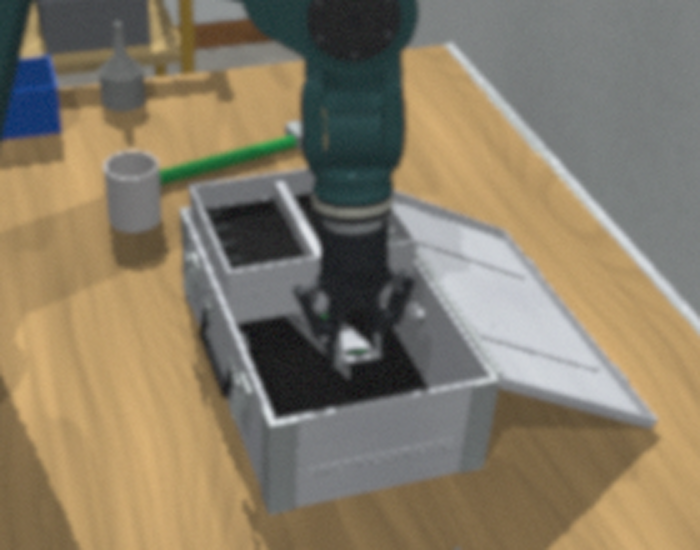

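The level is gripped and tilted. Its near end is just above the rim line at about (360,350) in the crop, the tray stack is undisturbed and the bystanders are in place. The force of about 3 N and the falling torque fit a freely held bar, so I'll draw it out.

```bash
python3 - <<'E'
from lev import *
import json
*rel,x=json.load(open('rel.json'))
for i in range(6,len(W)):
    robot.servo_line(tcp(*wp(i),rel,x),.07 if i<8 else .1,rotation=tool(wp(i)[0]))
    if i==6: robot.hold(.2)
    print(i,robot.current_contact_force().round(1),round(robot.current_grip_width(),3),robot.current_wrist_torque().round(2),robot.current_finger_force().__round__(0),round(robot.current_t(),1))
robot.hold(.4)
s=shot('side','sf');t=shot('top','tf')
for d,n in((s,'s'),(t,'t')):
    print(n,'near',proj(d,(x,-.35+OFF,.44)).round(0),'far',proj(d,(x,-.045+OFF,.279)).round(0))
c=np.vstack([cv2.resize(s['image'],(480,300)),cv2.resize(t['image'],(480,300))]);cv2.imwrite('pics/fin.png',c[:,:,::-1])
E
```

```text
6 [-0.5  1.2 -3.5] 0.432 [ 0.01  0.04 -0.04] 120.0 25.3
7 [-0.2 -0.6 -3.1] 0.434 [0.17 0.05 0.03] 120.0 25.8
8 [ 0.   0.7 -1.9] 0.434 [0.19 0.02 0.01] 120.0 26.6
9 [-0.   0.3 -1.8] 0.435 [ 0.16 -0.   -0.01] 120.0 27.4
10 [-1.1 -0.5 -3.4] 0.437 [ 0.21  0.03 -0.02] 120.0 28.5
11 [-0.1 -0.5 -3.1] 0.439 [ 0.18  0.04 -0.02] 121.0 29.6
s near [405. 190.] far [355. 174.]
t near [506. 138.] far [361. 157.]
```

View pics/fin.png

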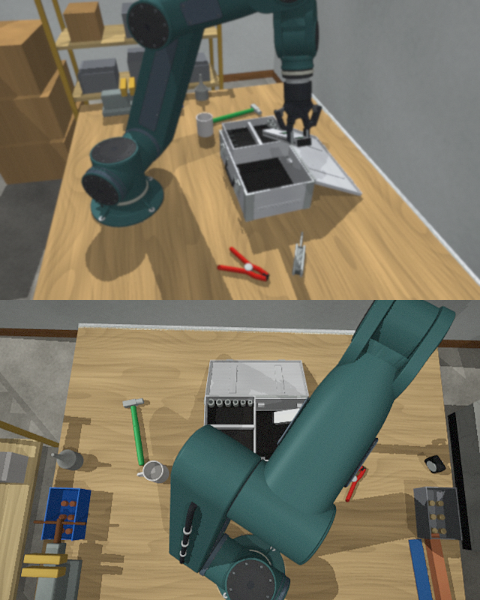

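The side view shows the far end at (353,173) and the top view at about (364,157). Both match the predicted (355,174) and (361,157), so the level is held without droop, with its far end near z≈0.28. The tray stack and bystanders look unmoved, so I'm handing in.

```bash
python3 - <<'E'
from h import *
print(robot.current_finger_force(),np.abs(robot.current_joint_velocities()).max())
print(workorder.close_job())
E
```

```text
120.50081491470337 0.000592757070492148
the job is handed in; nothing more can be done
None
```

I handed the job in at about 30 s on the robot clock, with the loose tray seated on the riveted one to about 1 mm and the spirit level held steady at 120 N, its lower end at about z = 0.28 m; the hand-in returned no verdict.

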